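# Load the punch carrier and hold its index plunger back

### The job

Fetch the two loose press punches from the side bench and stand them upright in the two empty end cells of the punch carrier's tray, one in each cell, and let go of them while the index plunger is still seated. Then take the plunger's black knob with the fingers, pull it straight up all the way back, so that its pin is clear of the index hole, and keep holding it there: the program finishes while holding the plunger fully back. Leave the short punch in the middle cell and all the other things on the benches where they are.

Things in the scene. Friction and masses are not known exactly. Their poses are not given: they have to be found in the camera images.
- carrier: Fixed punch carrier on the left-hand bench, beside the 0.29 m tall press, on an aluminium rail 70 x 222 x 6 mm. Origin: on the bench, mid rail, 99 mm from the plunger end; +y along the rail to the plunger. On it: a grey tray of three cells in a row along y (50 x 142 mm outside, wall tops 28 mm above the bench), then a steel tongue with holes under a bridge (62 x 30 mm, top 48 mm up) that carries the plunger.
- cell0 (a point): Centre of the floor of the end cell far from the plunger; empty at the start. Each cell is 42 x 42 mm inside, its walls 4 mm thick and 18 mm high inside; its floor is 10 mm above the bench. Axes as the carrier's, z up.
- cell1 (a point): Centre of the floor of the middle cell; the short dark punch already stands in it.
- cell2 (a point): Centre of the floor of the end cell next to the bridge (70 mm from the plunger's axis); empty at the start.
- fixture2: Bystander: fixed press, an open frame 190 mm wide (y), 294 mm tall, its front 35 mm nearer the robot than its origin and its back 70 mm behind it; it blocks wide swings of the arm from the left. Its thin base plate reaches about 130 mm to the front. Origin at bench height, middle of the frame's width.
- slim_punch: Loose press punch of pale steel, standing upright on the side bench on the right, 52 mm tall, 60 g: round foot 23 mm across and 16 mm high, above it a round shank about 14 mm across that tapers near the top. Origin at the centre of its underside, z up along it. Fits either empty cell.
- thick_punch: Loose brass-coloured press punch, standing upright on the side bench on the right, 45 mm tall, 60 g: round foot 29 mm across and 16 mm high, above it a round shank about 18 mm across that tapers near the top. Origin at the centre of its underside, z up along it. Fits either empty cell.
- short_punch: Dark press punch, 38 mm tall and 26 mm across, standing loose in the middle cell; it stays there. Origin at the centre of its underside.
- index_plunger (a joint): Travel of the spring-loaded index plunger, m: 0 = pin seated in the hole of the tongue, 0.020 = fully back (a hard stop). It moves straight up; the spring pulls it down with 6 N at 0 and 12 N at 0.020 and snaps it shut when let go. It has no detent: it stays back only while held.
- knob (a point): Point on the plunger's axis half-way up its black round knob (26 mm across, 24 mm high; full width from 8 mm below this point to 8 mm above). It is 81 mm above the bench when seated and rises with the pin. Under the knob: a 16 mm barrel and a 21 mm nut, then the bridge's top 33 mm below this point.
- index_hole (a point): Mouth of the index hole in the tongue, 14 mm above the bench, under the plunger. The pin (8 mm) reaches 8 mm into it when seated, so it is clear of it from 8 mm of travel on.
- caliper: Bystander: vernier caliper lying flat, 60 x 226 x 7 mm. Origin at the centre of its underside.
- earbud_case: Bystander: black rounded case, 44 x 62 x 24 mm. Origin at the centre of its underside.
- fitting: Bystander: small brass hex fitting lying on its side, 34 x 18 x 16 mm, among the loose punches. Origin at the centre of its underside.
- parts_brush: Bystander: flat brush, 20 x 146 x 9 mm. Origin at the centre of its underside.
- dial_gauge: Bystander: dial indicator on its back, 116 x 59 x 26 mm. Origin at the centre of its underside.
- seal_box: Bystander: small white carton, 50 x 82 x 34 mm. Origin at the centre of its underside.
- tape_roll: Bystander: roll of tape lying flat, 73 mm across, 19 mm high. Origin at the centre of its underside.

How it is judged:
By the outcome, as a careful person would: the job done as asked, in the order asked, and still so for the second after the job is handed in, while the arm keeps its last pose, push and grip.
It also fails if it takes over 58 s, if anything falls off the work surface, if the arm or the gripper's body presses on something with over 40 N, if the wrist force passes 120 N, or if a joint passes its speed limit or range.

### The arm

A 7-joint arm with a two-finger parallel gripper is mounted at the origin on a cart in front of the work surface, level with it; the furniture and walls round the work are solid. World frame = base frame: x ahead of the robot, y to its left, z up, the work surface at z = 0. Lengths are in m, angles in rad, forces in N, time in s.
With the tool pointing down it reaches from about 0.35 to 0.775 m from the base axis. Payload 3.1 kg.
Tool frame: the origin (TCP) lies at the very end of the fingers, on their centre line; the grasp point (between the pads) lies 19 mm behind it; z points along the fingers, y is the line along which they close (so a half turn about z gives the same grasp; the last joint's range is limited). The gripper opens to 85 mm and grips with 20 to 120 N. Pads are 22 mm wide; open, the fingers measure 114 mm over their backs; the gripper's body (76 mm by 85 mm) begins 54 mm behind the grasp point. The pads swing forward as they close: fully open they stand 13 mm farther back than shut.
Start: joints at [-0.042, 0.311, 0.014, 1.512, -0.004, 1.319, -0.027], TCP at [0.55, 0, 0.231] pointing down, gripper open.
Joint ranges: [-2.7, 2.7], [-0.3, 1.91], [-1.27, 1.3], [0.12, 2.57], [-1.44, 4.58], [0.2, 2.03], [-3.05, 3.05]. Speed limits (rad/s): [2.79, 2.79, 3.14, 3.14, 3.14, 3.14, 3.14].

### API

Orientations are given as a unit quaternion [x, y, z, w].
In Python, from plant import robot gives the robot as it stands.
- The arm moves only by the shell command python3 -m handwheel 'ROWS' [OPENING]. ROWS is JSON, a list that holds one entry, the list of rows, each a list of 6 numbers: the shift along the tool's x, y, z scaled (see below), then the turn, a rotation vector about the tool's x, y, z scaled (see below). A call has 1 to 10 rows; each row is the pose to reach, as a shift and turn from the pose commanded when the call began, along the tool's axes at that moment, turning the shorter way round; what a row does not reach only later rows make up. The controller multiplies each number of a shift by 1000 mm and each number of a turn by pi rad. A row lasts 1/8 s, in which the tool goes at most 62.5 mm and 10.7 degrees, less where a joint would pass 70% of its speed; a pose out of reach is approached as far as the arm can. A call with a number of a shift or a turn outside -1 to 1 is refused whole. A call with a gripper value outside its range is refused whole. OPENING is the closure, from 0 (fully open) to 1 (shut), set as the call begins (- or left out, the last holds). The fingers move at their own pace and stop on an object; the grip force is fixed at half the most. Time passes only in rows, so rows that repeat a pose let the fingers close. It gives the time, the measured TCP pose, the force and the opening at its end, in the units of the state.
- robot.get_obs(): the state, without advancing time (a new reading comes with each control period).
- robot.snapshot(name): name is "scene" or "side" or "wrist"; returns the picture (480x640x3 uint8, red, green, blue); there is no depth.
- robot.camera_info(name): a dict with "intrinsics" (3x3 intrinsics, pixels), "dist_coeffs" ([k1, k2, p1, p2, k3] as OpenCV has them; the pictures are not rectified), "rvec" (rotation vector, rad) and "tvec" (3), from world to camera coordinates, as OpenCV has them. Camera axes: x right, y down, z forward; pixel columns grow to the right and rows downward; lengths in m; the calibration is good to about 2 mm. A picture is of the moment at which its call begins: read the wrist's pose just before it. camera_info takes no time and is no camera call; for the wrist camera it gives the pose at the moment of the call.
- robot.close_job(): hands the job in, once; it reports no verdict.
The state is a dict: "t": time; "joint_positions": joint angles; "qd": joint speeds; "joint_efforts": joint torques, N m; "ee_pos": TCP position; "tcp_rot": TCP orientation; "force": force on the tool from outside, world axes, zero at the start; "ft_torque": the same for the moment, N m; "finger_gap": finger opening in m.
Only numpy, scipy, OpenCV 4.12 (cv2) and the standard library are available. Lean on these libraries where they do the work, as an engineer would, in place of code of your own. Each camera call takes 0.05 s, during which the arm holds its last target. There are 200 camera calls.

## Working session

There is one attempt and no reset: what is moved stays moved. The work goes in short steps, Python scripts to look and compute and a shell command to move; the robot and the scene stay as the last step left them, time stands still between calls to the robot, and variables do not carry over. Pictures are saved under pics/ and viewed, on a budget of 10 in all, crops included, one or two more only if the job needs it, and the job is handed in when it is done.

```bash
mkdir -p pics; ls; cat > h.py <<'E'
import numpy as np,cv2
from plant import robot
from scipy.spatial.transform import Rotation as R
def cam(n):
    c=robot.camera_info(n);return [np.array(c[k],float) for k in("intrinsics","dist_coeffs","rvec","tvec")]
def ray(c,uv):
    K,d,r,t=c;p=cv2.undistortPoints(np.array([[uv]],float),K,d)[0,0]
    M=cv2.Rodrigues(r)[0];return -M.T@t.ravel(),M.T@np.array([p[0],p[1],1])
def onz(c,uv,z):
    o,v=ray(c,uv);return o+v*(z-o[2])/v[2]
def proj(c,P):
    K,d,r,t=c;return cv2.projectPoints(np.array(P,float).reshape(-1,1,3),r,t,K,d)[0][:,0]
def shot(n,name):
    c=cam(n);im=robot.snapshot(n);im=cv2.cvtColor(im,cv2.COLOR_RGB2BGR);cv2.imwrite(f'pics/{name}.png',im);return c,im
E
python3 - <<'E'
from h import *
print(robot.get_obs())
for n in("scene","side","wrist"):
    c,im=shot(n,n+'0');o,v=ray(c,(320,240));print(n,c[0][0,0],o,v)
E
```

```text
pics
{'t': 0.0, 'joint_positions': array([-0.04171801,  0.31171313,  0.01399193,  1.51306159, -0.00439784,
        1.31916907, -0.02721395]), 'qd': array([ 4.66748521e-04,  2.95917662e-04,  4.69777703e-04,  2.86422431e-05,
        2.85535783e-04, -5.19696245e-04,  4.17739486e-04]), 'joint_efforts': array([-8.45983850e-04, -3.79911804e+01,  1.45537080e-01, -2.30588043e+01,
        1.22032766e-02,  1.37352623e-02,  4.05736500e-06]), 'ee_pos': array([5.49279293e-01, 2.11677596e-05, 2.30226105e-01]), 'tcp_rot': array([ 0.70707752,  0.70713509, -0.00085413, -0.00078521]), 'force': array([ 0.02246072, -0.82955855, -0.14555698]), 'ft_torque': array([0.04273903, 0.02704462, 0.01424483]), 'finger_gap': 0.08577788704641114}
scene 447.2139868376519 [-0.21207166 -0.72465088  0.60192381] [ 0.65879125  0.60116491 -0.45243919]
side 439.6802209363906 [ 0.48869982 -0.84787728  0.78619154] [ 0.0449183   0.76749002 -0.63999435]
wrist 335.258919931442 [0.54916313 0.08303508 0.37401348] [ 0.01266832 -0.34247802 -0.93983817]
```

View pics/scene0.png

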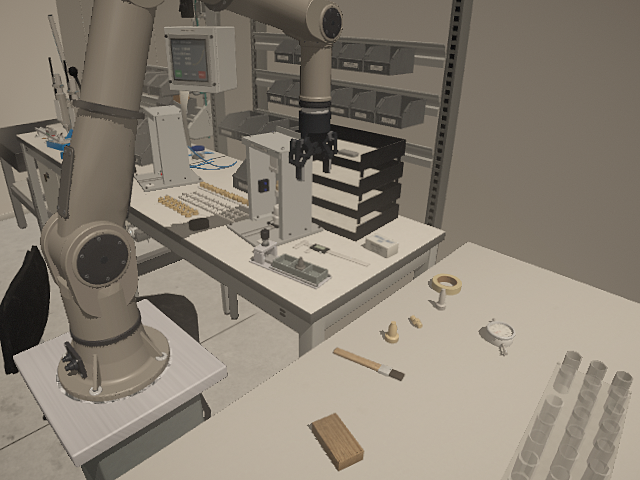

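View pics/side0.png

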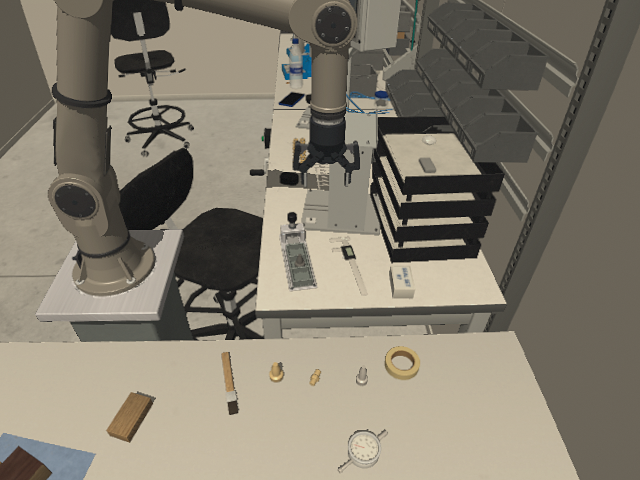

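The scene view shows the slim punch at about (440,300), the thick one at (391,332), the knob at (265,233) and the tray at (300,268). In the side view they are at (362,376), (277,372), (292,217) and (299,268). I'll measure these with masks and triangulation.

```bash
python3 - <<'E'
from h import *
S=cam('scene');D=cam('side')
def tri(a,b):
    o1,v1=ray(S,a);o2,v2=ray(D,b);A=np.stack([v1,-v2],1);s=np.linalg.lstsq(A,o2-o1,rcond=None)[0]
    p,q=o1+s[0]*v1,o2+s[1]*v2;return ((p+q)/2).round(4),np.linalg.norm(p-q).round(4)
print('knob',tri((265,233),(292,217)));print('slim',tri((440,300),(362,376)));print('thick',tri((391,332),(277,372)))
for n,a,b in(('slim',(440,306),(362,382)),('thick',(391,340),(277,379))): print(n,onz(S,a,0.0).round(4),onz(D,b,0.0).round(4))
a=cv2.imread('pics/side0.png');b=cv2.imread('pics/scene0.png')
t=np.hstack([cv2.resize(a[205:305,250:330],(400,500),interpolation=cv2.INTER_CUBIC),cv2.resize(b[220:300,240:340],(400,320),interpolation=cv2.INTER_CUBIC)[:,:] if 0 else np.vstack([cv2.resize(b[222:292,240:340],(400,280),interpolation=cv2.INTER_CUBIC),cv2.resize(a[350:395,260:380],(400,150),interpolation=cv2.INTER_CUBIC),np.zeros((70,400,3),np.uint8)])])
cv2.imwrite('pics/crop.png',t)
E
```

```text
knob (array([0.4678, 0.0917, 0.084 ]), np.float64(0.0004))
slim (array([ 0.6079, -0.3574,  0.0211]), np.float64(0.0022))
thick (array([ 0.4368, -0.3397,  0.0167]), np.float64(0.0016))
slim [ 0.6164 -0.3553  0.    ] [ 0.6095 -0.3594  0.    ]
thick [ 0.4339 -0.3432  0.    ] [ 0.4361 -0.3464  0.    ]
```

View pics/crop.png

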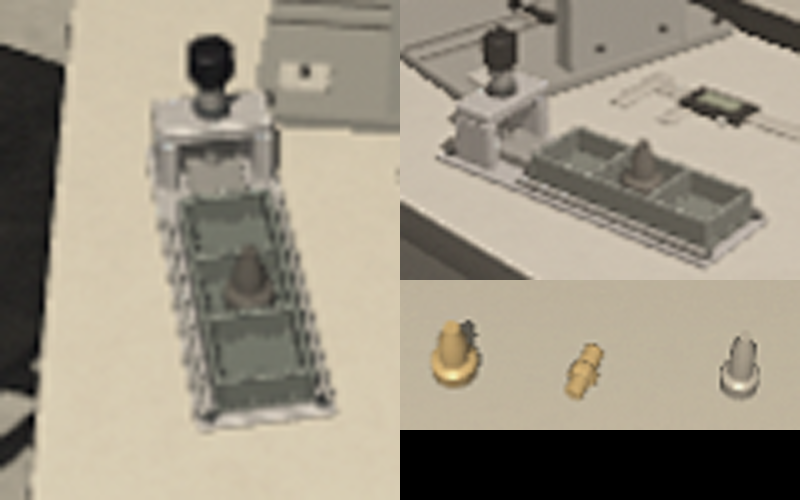

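```bash
python3 - <<'E'
from h import *
S=cam('scene');D=cam('side')
f=lambda x,y:(250+x/5-.4,205+y/5-.4); g=lambda x,y:(240+(x-400)/4-.4,222+y/4-.4)
P=[onz(D,f(*q),.028)[:2] for q in((210,384),(315,374),(272,194),(180,203))]
Q=[onz(S,g(*q),.028)[:2] for q in((708,222),(754,186),(576,128),(526,157))]
for X in(P,Q):
    X=np.array(X);n=(X[0]+X[1])/2;m=(X[2]+X[3])/2;d=m-n
    print(X.round(4).tolist(),'len',np.linalg.norm(d),'yaw',np.degrees(np.arctan2(d[1],d[0])),'ctr',(n+m)/2,'w',np.linalg.norm(X[0]-X[1]),np.linalg.norm(X[2]-X[3]))
# punches by colour on side
im=cv2.imread('pics/side0.png')
print('knob S,D at .081',onz(S,g(500,48),.081),onz(D,f(211,62),.081))
print('ends foot top/shank',[onz(D,q,.0) for q in((276.7,378),(361.7,381.5))])
print(robot.camera_info('wrist')['rvec'])
E
```

```text
[[0.4661, -0.0936], [0.5172, -0.0881], [0.4986, 0.0482], [0.4497, 0.0421]] len 0.1370991044234762 yaw 97.33778186863766 ctr [ 0.48289178 -0.02283244] w 0.05139198769340533 0.04930509157576919
[[0.4717, -0.0928], [0.5237, -0.0835], [0.4954, 0.051], [0.4458, 0.0448]] len 0.1386930833185114 yaw 101.26633221805103 ctr [ 0.48417739 -0.02011486] w 0.05282216069051556 0.04998249482639237
knob S,D at .081 [0.46885151 0.09484501 0.081     ] [0.46722995 0.09542784 0.081     ]
ends foot top/shank [array([ 0.43547326, -0.34402446,  0.        ]), array([ 0.60900499, -0.35823602,  0.        ])]
[-2.81478935e+00  2.37887195e-04  3.37260418e-03]
```

```bash
python3 -m handwheel '[[[-0.342,-0.113,0.08,0,0,-0.042],[-0.342,-0.113,0.08,0,0,-0.042],[-0.342,-0.113,0.08,0,0,-0.042],[-0.342,-0.113,0.08,0,0,-0.042],[-0.342,-0.113,0.08,0,0,-0.042],[-0.342,-0.113,0.08,0,0,-0.042],[-0.342,-0.113,0.08,0,0,-0.042],[-0.342,-0.113,0.08,0,0,-0.042],[-0.342,-0.113,0.08,0,0,-0.042],[-0.342,-0.113,0.08,0,0,-0.042]]]' 0
cat >> h.py <<'E'
def go(x,y,z,yaw=None):
    "shift in tool axes to reach world point; yaw = wanted direction (deg) of tool x"
    o=robot.get_obs();M=R.from_quat(o['tcp_rot'])
    s=M.inv().apply(np.array([x,y,z])-o['ee_pos'])
    m=M.as_matrix();cur=np.degrees(np.arctan2(m[1,0],m[0,0]))
    print('t',o['t'],'at',o['ee_pos'].round(4),'shift',s.round(4),'yaw',cur.round(2),'turn/pi',None if yaw is None else round(-(yaw-cur)/180,4),'tilt',m[2].round(3))
E
python3 - <<'E'
from h import *
go(.4358,-.342,.022,97.6)
shot('wrist','w1')
E
```

```text
t: 1.4
ee_pos: [0.4381, -0.3405, 0.1516]
tcp_rot: [0.658, 0.753, 0.0, 0.0]
force: [-0.2, -0.2, 0.5]
finger_gap: 0.0854
t 1.4 at [ 0.4381 -0.3405  0.1516] shift [-0.0012 -0.0026  0.1296] yaw 97.74 turn/pi 0.0008 tilt [ 0.     0.001 -1.   ]
```

View pics/w1.png

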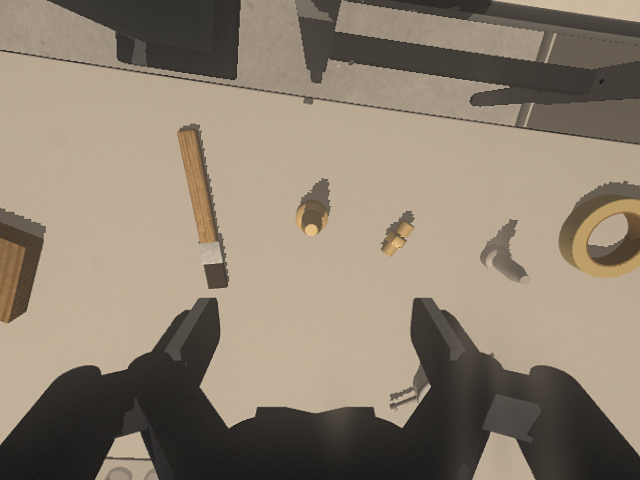

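The wrist view shows the thick punch's top at (311,230), the slim punch's top at (524,279) and its foot at about (491,257).

```bash
python3 - <<'E'
from h import *
c=cam('wrist')
print('thick',onz(c,(311.5,230),.045),onz(c,(312,217),.012));print('slim',onz(c,(524.5,280),.052),onz(c,(492,257),.012));print('fit',onz(c,(398,239),.008))
im=cv2.imread('pics/w1.png');h=cv2.cvtColor(im,cv2.COLOR_BGR2HSV)
m=cv2.inRange(h,(10,90,60),(30,255,255))
for k in cv2.findContours(m,cv2.RETR_EXTERNAL,2)[0]:
    if cv2.contourArea(k)>80:print(cv2.boundingRect(k),cv2.contourArea(k))
print(proj(c,[[.4358,-.342,.0]]))
E
```

```text
thick [ 0.43478645 -0.34090419  0.045     ] [ 0.43477238 -0.33978298  0.012     ]
slim [ 0.60891913 -0.35762897  0.052     ] [ 0.60227596 -0.35550793  0.012     ]
fit [ 0.5151841  -0.35112921  0.008     ]
(0, 223, 41, 100) 2782.0
(382, 220, 32, 37) 494.0
(296, 200, 32, 36) 818.5
(559, 195, 81, 83) 5376.5
(178, 129, 40, 114) 1995.5
[[312.90023577 215.81640713]]
```

```bash
python3 -m handwheel '[[[0,-0.003,0.05,0,0,0],[0,-0.003,0.1,0,0,0],[0,-0.003,0.125,0,0,0],[0,-0.003,0.1315,0,0,0],[0,-0.003,0.1315,0,0,0],[0,-0.003,0.1315,0,0,0]]]' 0.3
python3 -m handwheel '[[[0,0,0,0,0,0],[0,0,0,0,0,0],[0,0,0,0,0,0],[0,0,0,0,0,0],[0,0,0,0,0,0],[0,0,0,0,0,0],[0,0,0,0,0,0],[0,0,0,0,0,0]]]' 1
python3 - <<'E'
from h import *
go(.4773,.0251,.08,97.6)
shot('wrist','w2')
E
```

```text
t: 2.2
ee_pos: [0.4354, -0.3432, 0.0215]
tcp_rot: [0.659, 0.752, 0.0, 0.002]
force: [0.6, -0.7, -0.4]
finger_gap: 0.06
t: 3.2
ee_pos: [0.4345, -0.3427, 0.0204]
tcp_rot: [0.659, 0.752, 0.0, 0.001]
force: [-1.0, 0.4, 4.5]
finger_gap: 0.0146
t 3.2 at [ 0.4345 -0.3427  0.0204] shift [ 0.3589  0.0909 -0.0597] yaw 97.57 turn/pi -0.0002 tilt [-0.001  0.001 -1.   ]
```

View pics/w2.png

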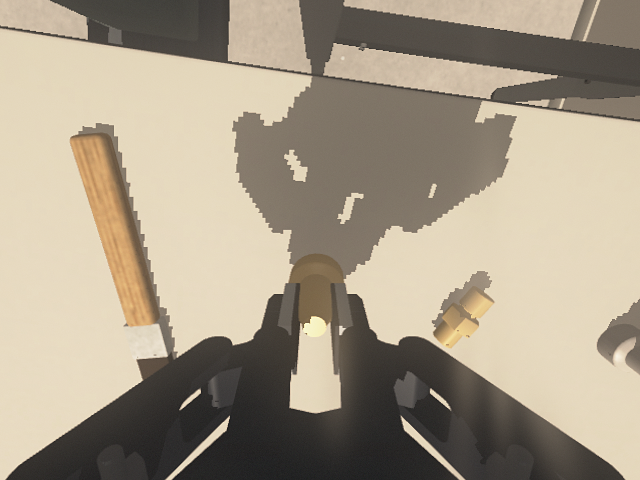

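Gripped, gap 14.6 mm, possibly on the taper. I'll lift a little and check.

```bash
python3 -m handwheel '[[[0,0,-0.015,0,0,0],[0,0,-0.04,0,0,0],[0,0,-0.08,0,0,0],[0,0,-0.08,0,0,0],[0,0,-0.08,0,0,0]]]'
python3 - <<'E'
from h import *
go(.4773,.0251,.1,97.6)
c,w=shot('wrist','w3');s,im=shot('side','s3')
p=proj(s,[robot.get_obs()['ee_pos']])[0].astype(int);print(p)
t=cv2.resize(im[p[1]-60:p[1]+40,p[0]-50:p[0]+50],(480,480),interpolation=cv2.INTER_CUBIC)
cv2.imwrite('pics/c3.png',np.hstack([cv2.resize(w[200:400,250:380],(312,480)),t]))
E
```

```text
t: 3.88
ee_pos: [0.4336, -0.342, 0.0995]
tcp_rot: [0.659, 0.752, -0.0, -0.0]
force: [-0.9, -0.3, -0.9]
finger_gap: 0.0146
t 3.875 at [ 0.4336 -0.342   0.0995] shift [ 3.582e-01  9.160e-02 -3.000e-04] yaw 97.56 turn/pi -0.0002 tilt [ 0.001 -0.001 -1.   ]
[272 348]
```

View pics/c3.png

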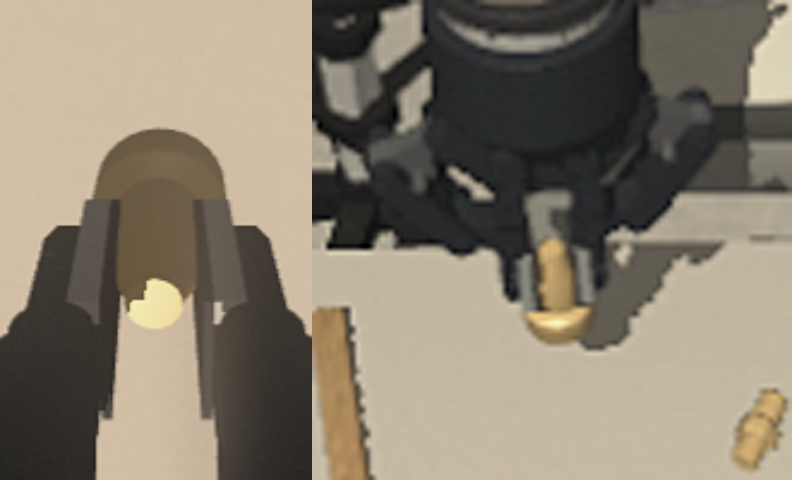

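Held and upright. I'll carry it over to cell2.

```bash
python3 -c "
from h import *
c=cam('wrist');print(onz(c,(314.6,327),.124), onz(c,(317,263),.0791),robot.get_obs()['ee_pos'])"
python3 -m handwheel '[[[0.05,0.01,-0.04,0,0,0],[0.358,0.0915,-0.04,0,0,0],[0.358,0.0915,-0.04,0,0,0],[0.358,0.0915,-0.04,0,0,0],[0.358,0.0915,-0.04,0,0,0],[0.358,0.0915,-0.04,0,0,0],[0.358,0.0915,-0.04,0,0,0],[0.358,0.0915,-0.04,0,0,0],[0.358,0.0915,-0.04,0,0,0],[0.358,0.0915,-0.04,0,0,0]]]'
python3 - <<'E'
from h import *
go(.4773,.0251,.08,97.6)
shot('wrist','w4')
E
```

```text
[ 0.43218959 -0.33968955  0.124     ] [ 0.43214329 -0.33081219  0.0791    ] [ 0.43302039 -0.34152052  0.09848384]
t: 5.22
ee_pos: [0.4774, 0.0224, 0.1396]
tcp_rot: [0.66, 0.751, -0.0, 0.0]
force: [-0.3, -1.1, -0.5]
finger_gap: 0.0142
t 5.225 at [0.4774 0.0224 0.1396] shift [0.0027 0.0002 0.0596] yaw 97.35 turn/pi -0.0014 tilt [-0.001 -0.001 -1.   ]
```

View pics/w4.png

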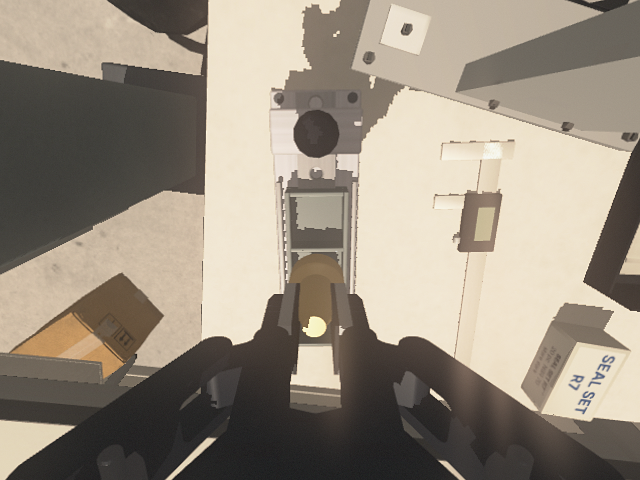

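```bash
python3 - <<'E'
from h import *
c=cam('wrist');w=cv2.imread('pics/w4.png')
print('knob',onz(c,(316,134),.093))
for q in((287.5,190),(350.5,189),(289,251),(348,249)):print(onz(c,q,.028))
print('punchtop',onz(c,(315.5,327),.164))
for n,P in(('cell2 .01',[.4773,.0251,.028]),('cell1',[.4834,-.0205,.028])):print(n,proj(c,[P]))
cv2.imwrite('pics/c4.png',cv2.resize(w[90:350,240:390],(450,780)[:2]) if 0 else cv2.resize(w[160:350,250:380],(410,600),interpolation=cv2.INTER_CUBIC))
E
```

```text
knob [0.46796434 0.097325   0.093     ]
[0.45201107 0.05077447 0.028     ]
[0.50004948 0.05775734 0.028     ]
[0.45837913 0.00055853 0.028     ]
[0.50605196 0.00849487 0.028     ]
punchtop [0.47712801 0.02392962 0.164     ]
cell2 .01 [[315.74493947 225.50336846]]
cell1 [[315.96226403 277.57050309]]
```

View pics/c4.png

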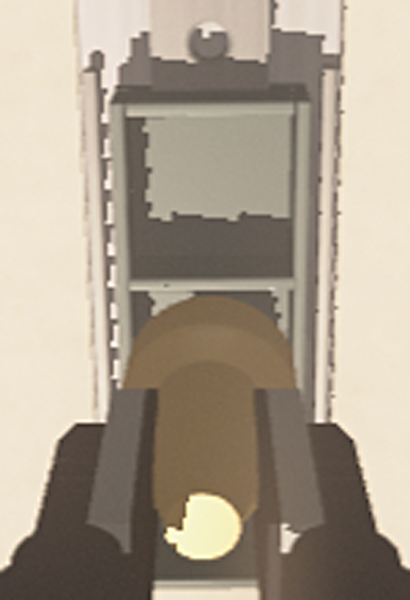

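```bash
python3 - <<'E'
from h import *
c=cam('wrist');f=lambda x,y:(250+x/3.154-.35,160+y/3.158-.35)
A=[onz(c,f(*q),.028)[:2] for q in((120,107),(301,107),(124,284),(295,284))]
print(np.array(A).round(4),'c2',np.mean(A,0),np.linalg.norm(A[0]-A[1]),np.linalg.norm(A[0]-A[2]))
d=(A[0]+A[1]-A[2]-A[3]);print(np.degrees(np.arctan2(d[1],d[0])))
E
```

```text
[[0.4524 0.048 ]
 [0.4965 0.0537]
 [0.4582 0.0018]
 [0.5022 0.0075]] c2 [0.47733999 0.0277623 ] 0.044392946164868476 0.046602307504995354
97.10827620891442
```

```bash
python3 -m handwheel '[[[0.004,0,0.03,0,0,0],[0.004,0,0.06,0,0,0],[0.004,0,0.09,0,0,0],[0.004,0,0.1,0,0,0],[0.004,0,0.105,0,0,0],[0.004,0,0.108,0,0,0],[0.004,0,0.108,0,0,0],[0.004,0,0.108,0,0,0]]]'
```

```text
t: 6.28
ee_pos: [0.4777, 0.0286, 0.0324]
tcp_rot: [0.659, 0.752, 0.001, 0.001]
force: [0.1, 0.2, -0.6]
finger_gap: 0.0144
```

```bash
python3 -m handwheel '[[[-0.001,0,0.001,0,0,0],[-0.001,0,0.002,0,0,0],[-0.001,0,0.002,0,0,0]]]'
```

```text
t: 6.65
ee_pos: [0.4777, 0.0274, 0.0304]
tcp_rot: [0.659, 0.752, 0.0, 0.0]
force: [-1.8, -0.0, 4.8]
finger_gap: 0.0145
```

Touching the floor (4.8 N), so I'll release and rise.

```bash
python3 -m handwheel '[[[0,0,0,0,0,0],[0,0,0,0,0,0],[0,0,0,0,0,0],[0,0,0,0,0,0]]]' 0.4
python3 -m handwheel '[[[0,0,-0.02,0,0,0],[0,0,-0.06,0,0,0],[0,0,-0.12,0,0,0],[0,0,-0.12,0,0,0],[0,0,-0.12,0,0,0]]]' 0.3
python3 - <<'E'
from h import *
go(.607,-.357,.15,97.6)
shot('side','s5');c,w=shot('wrist','w5');s=cv2.imread('pics/side0.png')
im=cv2.imread('pics/s5.png')
cv2.imwrite('pics/c5.png',np.hstack([cv2.resize(im[205:305,250:330],(400,500),interpolation=cv2.INTER_CUBIC),cv2.resize(w[130:400,240:456],(400,500))]))
E
```

```text
t: 7.15
ee_pos: [0.4772, 0.0275, 0.0297]
tcp_rot: [0.659, 0.752, -0.0, -0.0]
force: [-0.1, -0.3, 0.7]
finger_gap: 0.0511
t: 7.78
ee_pos: [0.4769, 0.0275, 0.1496]
tcp_rot: [0.659, 0.752, -0.0, -0.0]
force: [0.1, -1.0, 0.1]
finger_gap: 0.0602
t 7.775 at [0.4769 0.0275 0.1496] shift [-0.3983  0.0783 -0.0004] yaw 97.57 turn/pi -0.0002 tilt [-0. -0. -1.]
```

View pics/c5.png

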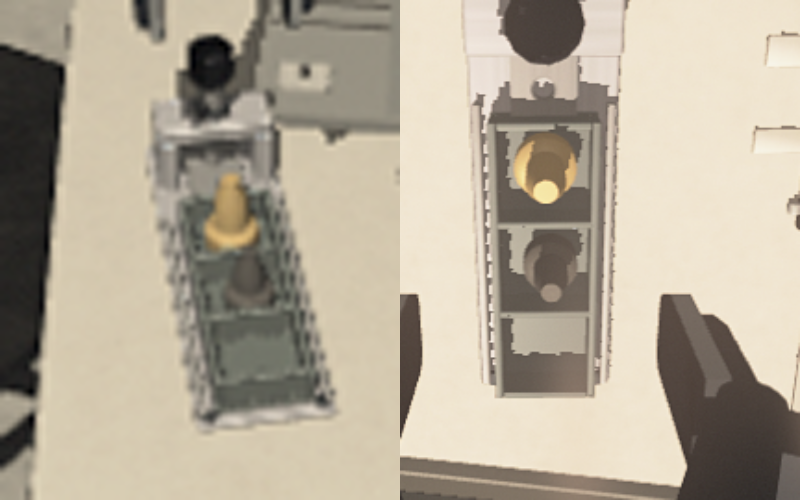

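The thick punch stands upright in cell2, with the short punch untouched. Next, the slim punch.

```bash
python3 - <<'E'
from h import *
c=cam('wrist');f=lambda x,y:(240+(x-400)/1.852,130+y/1.852)
print('cell0',np.mean([onz(c,f(*q),.028) for q in((497,314),(590,314),(500,393),(588,393))],0))
E
python3 -m handwheel '[[[-0.398,0.078,0,0,0,0],[-0.398,0.078,0,0,0,0],[-0.398,0.078,0,0,0,0],[-0.398,0.078,0,0,0,0],[-0.398,0.078,0,0,0,0],[-0.398,0.078,0,0,0,0],[-0.398,0.078,0,0,0,0],[-0.398,0.078,0,0,0,0],[-0.398,0.078,0,0,0,0],[-0.398,0.078,0,0,0,0]]]' 0
python3 - <<'E'
from h import *
go(.607,-.357,.022,97.6)
c,w=shot('wrist','w6');p=proj(c,[[.607,-.357,.03]])[0].astype(int);print(p)
hsv=cv2.cvtColor(w,cv2.COLOR_BGR2HSV)
x0,y0=p[0]-50,p[1]-50;sub=hsv[y0:y0+100,x0:x0+100]
m=cv2.inRange(sub,(0,0,0),(180,40,255))
for k in cv2.findContours(m,0,2)[0]:
    if cv2.contourArea(k)>60:
        b=cv2.boundingRect(k);print(b[0]+x0,b[1]+y0,b[2:],cv2.contourArea(k))
cv2.imwrite('pics/c6.png',cv2.resize(w[y0:y0+100,x0:x0+100],(500,500)))
E
```

```text
cell0 [ 0.48945527 -0.06364111  0.028     ]
t: 9.12
ee_pos: [0.6073, -0.3544, 0.1494]
tcp_rot: [0.658, 0.753, 0.001, -0.001]
force: [0.6, -0.4, 0.3]
finger_gap: 0.0855
t 9.125 at [ 0.6073 -0.3544  0.1494] shift [-0.0028 -0.0006  0.1274] yaw 97.71 turn/pi 0.0006 tilt [ 0.002 -0.    -1.   ]
[314 228]
```

View pics/c6.png

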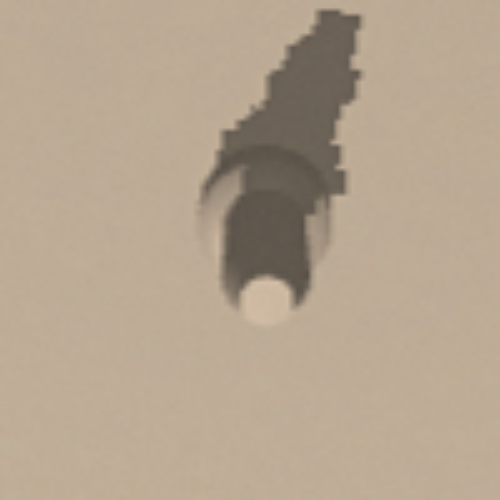

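```bash
python3 - <<'E'
from h import *
c=cam('wrist');P=onz(c,(317.3,238.1),.052);print(P, onz(c,(264+265/5,178+220/5),.014));go(P[0],P[1],.021,97.6)
E
```

```text
[ 0.60903365 -0.35763946  0.052     ] [ 0.60883691 -0.35630962  0.014     ]
t 9.175 at [ 0.6074 -0.3546  0.1498] shift [-0.0034  0.0012  0.1288] yaw 97.71 turn/pi 0.0006 tilt [ 0.001  0.    -1.   ]
```

```bash
python3 -m handwheel '[[[-0.001,0.001,0.05,0,0,0],[-0.001,0.001,0.1,0,0,0],[-0.001,0.001,0.12,0,0,0],[-0.001,0.001,0.129,0,0,0],[-0.001,0.001,0.129,0,0,0],[-0.001,0.001,0.129,0,0,0]]]' 0.3
python3 -m handwheel '[[[0,0,0,0,0,0],[0,0,0,0,0,0],[0,0,0,0,0,0],[0,0,0,0,0,0],[0,0,0,0,0,0],[0,0,0,0,0,0],[0,0,0,0,0,0],[0,0,0,0,0,0]]]' 1
python3 -m handwheel '[[[0,0,-0.015,0,0,0],[0,0,-0.04,0,0,0],[0,0,-0.08,0,0,0],[0,0,-0.12,0,0,0],[0,0,-0.12,0,0,0]]]'
python3 - <<'E'
from h import *
go(.4893,-.0637,.14,97.6)
E
```

```text
t: 9.93
ee_pos: [0.6097, -0.3585, 0.0233]
tcp_rot: [0.659, 0.752, 0.0, 0.002]
force: [0.4, -0.9, 1.0]
finger_gap: 0.0599
t: 10.92
ee_pos: [0.6085, -0.3579, 0.0214]
tcp_rot: [0.659, 0.752, 0.0, 0.001]
force: [-0.3, -0.1, 5.2]
finger_gap: 0.0118
t: 11.55
ee_pos: [0.6103, -0.359, 0.1458]
tcp_rot: [0.659, 0.752, 0.001, 0.004]
force: [0.3, 0.2, -0.6]
finger_gap: 0.0115
t 11.55 at [ 0.6103 -0.359   0.1458] shift [ 0.3087 -0.0811  0.0036] yaw 97.57 turn/pi -0.0002 tilt [-0.005  0.007 -1.   ]
```

```bash
python3 -m handwheel '[[[0.3077,-0.0795,0,0,0,0],[0.3077,-0.0795,0,0,0,0],[0.3077,-0.0795,0,0,0,0],[0.3077,-0.0795,0,0,0,0],[0.3077,-0.0795,0,0,0,0],[0.3077,-0.0795,0,0,0,0],[0.3077,-0.0795,0,0,0,0],[0.3077,-0.0795,0,0,0,0],[0.3077,-0.0795,0,0,0,0],[0.3077,-0.0795,0,0,0,0]]]'
python3 - <<'E'
from h import *
go(.4893,-.0637,.0325,97.6)
c,w=shot('wrist','w7')
cv2.imwrite('pics/c7.png',cv2.resize(w[140:380,230:410],(450,600)))
E
```

```text
t: 12.8
ee_pos: [0.4889, -0.0641, 0.1406]
tcp_rot: [0.66, 0.752, -0.0, 0.0]
force: [-0.8, 0.4, -0.5]
finger_gap: 0.0116
t 12.8 at [ 0.4889 -0.0641  0.1406] shift [0.0004 0.0004 0.1081] yaw 97.46 turn/pi -0.0008 tilt [-0. -0. -1.]
```

View pics/c7.png

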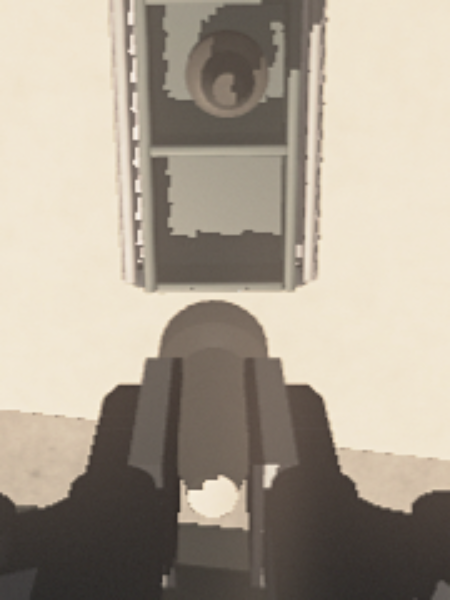

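The slim punch is held upright, with cell0 just ahead at crop (150–290, 152–288).

```bash
python3 - <<'E'
from h import *
c=cam('wrist');f=lambda x,y:(230+x/2.5,140+y/2.5)
print('cell0',np.mean([onz(c,f(*q),.028) for q in((149,151),(288,151),(150,288),(290,288))],0),'ptop',onz(c,f(212,496),.1406-.021+.052))
E
python3 -m handwheel '[[[0,0,0.03,0,0,0],[0,0,0.06,0,0,0],[0,0,0.09,0,0,0],[0,0,0.1,0,0,0],[0,0,0.105,0,0,0],[0,0,0.107,0,0,0],[0,0,0.107,0,0,0],[0,0,0.107,0,0,0]]]'
```

```text
cell0 [ 0.49062429 -0.06412487  0.028     ] ptop [ 0.48830435 -0.06345573  0.1716    ]
t: 13.85
ee_pos: [0.4894, -0.0631, 0.0345]
tcp_rot: [0.659, 0.752, 0.0, 0.001]
force: [-0.5, 0.3, 0.4]
finger_gap: 0.0117
```

```bash
python3 -m handwheel '[[[0,0.001,0.001,0,0,0],[0,0.001,0.002,0,0,0],[0,0.001,0.003,0,0,0],[0,0.001,0.003,0,0,0]]]'
```

```text
t: 14.35
ee_pos: [0.4899, -0.0629, 0.0312]
tcp_rot: [0.659, 0.752, 0.0, 0.0]
force: [-1.1, 0.1, 4.0]
finger_gap: 0.0116
```

```bash
python3 -m handwheel '[[[0,0,0,0,0,0],[0,0,0,0,0,0],[0,0,0,0,0,0],[0,0,0,0,0,0]]]' 0.4
python3 -m handwheel '[[[0,0,-0.02,0,0,0],[0,0,-0.06,0,0,0],[0,0,-0.12,0,0,0],[0,0,-0.13,0,0,0],[0,0,-0.13,0,0,0],[0,0,-0.13,0,0,0]]]' 0.3
python3 - <<'E'
from h import *
D=cam('side');print('press base',onz(D,(333,232),0.01),onz(D,(378,234),0.01),onz(D,(307,229),.01))
go(.468,.0973,.16,97.6)
s,im=shot('side','s8');c,w=shot('wrist','w8')
cv2.imwrite('pics/c8.png',np.hstack([cv2.resize(im[205:305,250:330],(400,500),interpolation=cv2.INTER_CUBIC),cv2.resize(w[0:300,200:440],(400,500))]))
E
```

```text
t: 14.85
ee_pos: [0.4897, -0.0629, 0.0307]
tcp_rot: [0.659, 0.752, -0.0, -0.0]
force: [0.5, 1.0, 0.0]
finger_gap: 0.0515
t: 15.6
ee_pos: [0.4883, -0.0627, 0.159]
tcp_rot: [0.659, 0.752, -0.001, -0.002]
force: [0.2, -0.2, -0.1]
finger_gap: 0.0599
press base [0.58143028 0.11728896 0.01      ] [0.70783144 0.10542892 0.01      ] [0.50842292 0.13261776 0.01      ]
t 15.6 at [ 0.4883 -0.0627  0.159 ] shift [ 0.1613  0.001  -0.0009] yaw 97.57 turn/pi -0.0002 tilt [ 0.001 -0.004 -1.   ]
```

View pics/c8.png

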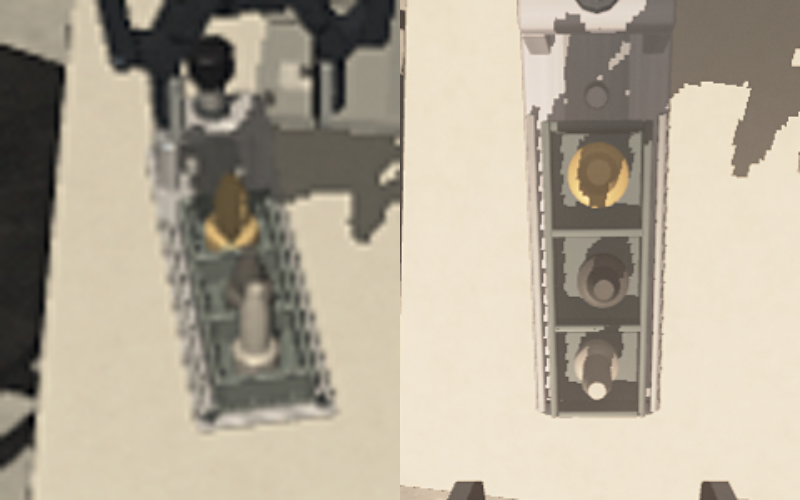

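Both punches stand upright in their cells, with the plunger still seated. Now to the knob.

```bash
python3 -m handwheel '[[[0.1613,0.001,0,0,0,0],[0.1613,0.001,0,0,0,0],[0.1613,0.001,0,0,0,0],[0.1613,0.001,0,0,0,0],[0.1613,0.001,0,0,0,0],[0.1613,0.001,0,0,0,0],[0.1613,0.001,0,0,0,0]]]' 0.3
python3 -c "
from h import *
go(.468,.0973,.062,97.6)"
```

```text
t: 16.58
ee_pos: [0.4697, 0.0957, 0.1606]
tcp_rot: [0.66, 0.751, -0.0, 0.0]
force: [-0.3, -0.3, -0.1]
finger_gap: 0.0599
t 16.575 at [0.4697 0.0957 0.1606] shift [ 0.0018 -0.0014  0.0986] yaw 97.42 turn/pi -0.001 tilt [-0. -0. -1.]
```

```bash
python3 -m handwheel '[[[0.001,-0.001,0.04,0,0,0],[0.001,-0.001,0.07,0,0,0],[0.001,-0.001,0.09,0,0,0],[0.001,-0.001,0.098,0,0,0],[0.001,-0.001,0.098,0,0,0],[0.001,-0.001,0.098,0,0,0],[0.001,-0.001,0.098,0,0,0]]]'
python3 -m handwheel '[[[0,0,0,0,0,0],[0,0,0,0,0,0],[0,0,0,0,0,0],[0,0,0,0,0,0],[0,0,0,0,0,0],[0,0,0,0,0,0],[0,0,0,0,0,0],[0,0,0,0,0,0]]]' 1
```

```text
t: 17.45
ee_pos: [0.4692, 0.0981, 0.0637]
tcp_rot: [0.659, 0.752, 0.001, 0.001]
force: [-0.3, -0.5, 0.1]
finger_gap: 0.0598
t: 18.45
ee_pos: [0.4683, 0.098, 0.0633]
tcp_rot: [0.659, 0.752, -0.0, -0.0]
force: [-1.6, -0.1, 5.7]
finger_gap: 0.0238
```

```bash
python3 -m handwheel '[[[0,0,-0.004,0,0,0],[0,0,-0.008,0,0,0],[0,0,-0.012,0,0,0],[0,0,-0.015,0,0,0],[0,0,-0.015,0,0,0],[0,0,-0.015,0,0,0]]]'
python3 -m handwheel '[[[0,0,-0.002,0,0,0],[0,0,-0.004,0,0,0],[0,0,-0.004,0,0,0],[0,0,-0.004,0,0,0]]]'
python3 -m handwheel '[[[0,0,-0.001,0,0,0],[0,0,-0.002,0,0,0],[0,0,-0.002,0,0,0],[0,0,-0.002,0,0,0]]]'
```

```text
t: 19.2
ee_pos: [0.4682, 0.098, 0.0775]
tcp_rot: [0.659, 0.752, -0.0, -0.0]
force: [3.4, 1.3, -10.8]
finger_gap: 0.0238
t: 19.7
ee_pos: [0.4683, 0.098, 0.0817]
tcp_rot: [0.659, 0.752, -0.0, -0.0]
force: [2.2, 0.5, -12.0]
finger_gap: 0.0238
t: 20.2
ee_pos: [0.4682, 0.0979, 0.0835]
tcp_rot: [0.659, 0.752, -0.0, -0.0]
force: [4.4, 1.0, -15.5]
finger_gap: 0.0236
```

```bash
python3 -m handwheel '[[[0,0,-0.001,0,0,0],[0,0,-0.001,0,0,0],[0,0,-0.001,0,0,0],[0,0,-0.001,0,0,0],[0,0,-0.001,0,0,0],[0,0,-0.001,0,0,0]]]'
python3 - <<'E'
from h import *
print(robot.get_obs()['force'])
s,im=shot('side','s9');b,sc=shot('scene','sc9')
cv2.imwrite('pics/c9.png',np.hstack([cv2.resize(im[195:305,246:334],(400,500),interpolation=cv2.INTER_CUBIC),cv2.resize(sc[222:302,250:314],(400,500),interpolation=cv2.INTER_CUBIC)]))
E
```

```text
t: 20.95
ee_pos: [0.4682, 0.098, 0.0836]
tcp_rot: [0.659, 0.752, -0.0, -0.0]
force: [5.4, 3.4, -21.8]
finger_gap: 0.0235
[  5.40717422   3.36789398 -21.75213482]
```

View pics/c9.png

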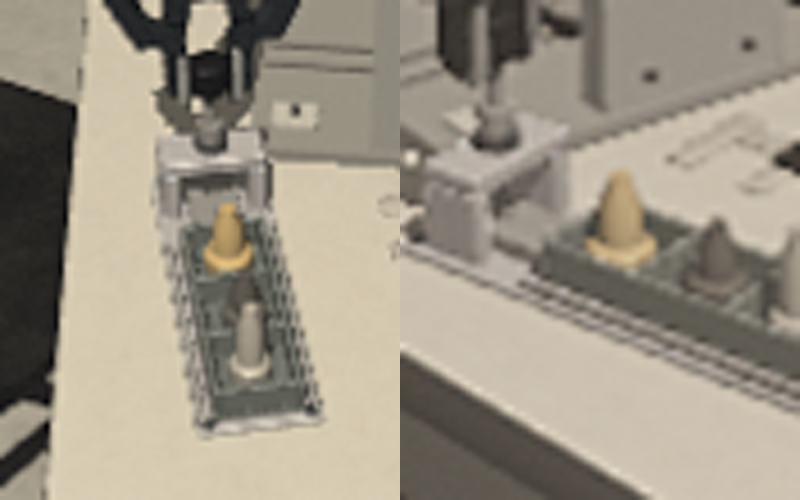

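```bash
python3 -m handwheel '[[[0,0,0,0,0,0],[0,0,0,0,0,0],[0,0,0,0,0,0],[0,0,0,0,0,0],[0,0,0,0,0,0],[0,0,0,0,0,0],[0,0,0,0,0,0],[0,0,0,0,0,0]]]' 1
```

```text
t: 22.05
ee_pos: [0.4682, 0.098, 0.0836]
tcp_rot: [0.659, 0.752, -0.0, -0.0]
force: [5.7, 2.5, -22.4]
finger_gap: 0.0237
```

Steady at the hard stop with no slip, so I'll hand it in.

```bash
python3 -c "
from h import *
print(robot.close_job());o=robot.get_obs();print(o['t'],o['ee_pos'],o['force'],o['finger_gap'])"
```

```text
the job is handed in; nothing more can be done
None
the job is handed in; nothing more can be done
```

I put the thick brass punch in cell2 and the slim steel punch in cell0, and let go of both while the plunger was still seated. Then I gripped the knob, pulled it straight up to its hard stop and handed the job in while holding it there, at about 22 s.

**Last checks:**
- **Punches:** The final pictures show both punches upright in their cells, and the short punch still standing in the middle cell.
- **Plunger:** The tool rose 20.3 mm (20 mm expected). The pull then climbed from 12 N to about 22 N with no further rise, which means it was on the stop. It held steady for 1 s with no sign of slip.
- **Not checked:** I did not look again at the side bench at the end. The arm kept clear of the other things there, and no unexpected contact showed in the readings I took.

**Disagreements:**
- The side and scene cameras put the carrier 2–3 mm off from the wrist camera; I used the wrist camera's values.
- The finger gap read about 2–3 mm below the nominal widths of the gripped parts.
- I viewed 12 pictures, two over the budget of 10.

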